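# Find the release notch of a test fixture by touch

### The job

Unlatch the cream test fixture: touch the blue grounding block at the end of its finger rail with a fingertip first, then press the pad in the rail's notch fully down so that the cover lifts ajar, and come away. The notch is hidden somewhere along the black rail; a fingertip run lightly along the top, from the blue block on, will find it. Do not push or pull the cover or its handle, and do not jab, lift or disturb anything.

Things in the scene. Friction and masses are not known exactly. Their poses are not given: they have to be found in the camera images.
- fixture: Cream shielded test fixture, fixed to the table. Origin on the table surface below the middle of its finger rail; x points away from the robot (square to the rail), y along the rail, z up. The base spans x -20..270 mm, y -160..160 mm and is 46 mm high. The rail stands on its front edge; the cover lies behind it from x 45 mm on.
- rail_mid (a point): Middle of the rail's top, 70 mm above the table, axes as the fixture's. The flat rail is 30 mm wide and 310 mm long (y -155..155 mm). Its end blocks, one blue, one bare aluminium, are 40 mm long each; the flush black 230 mm between (y -115..115 mm) holds exactly one notch, in an unknown place, perhaps right beside an end block. This point may lie over the notch.
- rail_front (a point): Middle of the rail's front edge, at its top, 15 mm nearer the robot than rail_mid. The notch is a rectangular gap in the rail, 46 mm long and open across the full 30 mm width. Its floor is the dark grey release pad, 44 x 28 mm, 12 mm below the rail's top (58 mm above the table), and 20 mm below (50 mm above the table) when fully pressed.
- cover_handle (a point): Middle of the steel bow handle on the black cover, 80 mm above the table when shut (bar 10 mm thick, 70 mm long), 75 mm behind the rail's middle. Not to be touched.
- ground_block: Blue painted grounding block, 30 mm across the rail, 40 mm along it, 24 mm high, forming one end of the rail (at either y -135 or y +135 mm of the fixture). Fixed. Origin at the centre of its underside, 46 mm above the table; its top is 24 mm higher, flush with the rail.
- release (a joint): Travel of the release pad in the notch (m): 0 up, 0.008 fully pressed. It moves straight down against about 5 to 8 N and stays where it is left; it has no spring return.
- cover (a joint): Angle of the fixture's cover about its far edge (rad): 0 shut, about 0.136 ajar. The pad lifts it as it goes down (17 rad per m): the cover's near edge rises 21 mm and stays up.
- adapter: Bystander: brass coaxial adapter, 22 mm across, 32 mm tall, standing on the fixture's rear deck; origin under its centre.
- vial: Bystander: small amber vial, 26 mm across, 50 mm tall, standing on the fixture's rear deck; origin under its centre.
- screwdriver: Bystander: blue-handled screwdriver, 170 mm long, lying on the table to the right of the fixture; origin on its underside near its middle.
- wafer_case: Bystander: clear round wafer case, 108 mm across, 18 mm tall, flat on the table; origin under its centre.
- slide_box: Bystander: blue plastic box, 85 x 50 x 28 mm, on the table; origin under its centre.
- jar: Bystander: white jar, 56 mm across, 75 mm tall, on the table; origin under its centre.
- mouse: Bystander: white computer mouse, 100 x 58 x 26 mm, on the table; origin under its centre.

How it is judged:
On the way, in this order (a step that is already met when the one before it is completed fails the run):
1. a finger touches the blue grounding block while the pad is still up (contact force between the fingers and ground_block above 0.5 N and value of joint release below 0.002 m), for 0.05 s.
2. the release pad in the notch is fully down (value of joint release above 0.0065 m), for 0.1 s.
At the end, for the whole second after the job is handed in: The release pad stays at least 6.5 mm down (of 8), the cover is ajar by more than 0.105 rad and at rest, and every loose thing is within 20 mm of where it began (value of joint release above 0.0065 m and value of joint cover above 0.105 rad and velocity of joint cover below 0.05 rad/s and distance of each of adapter, vial, screwdriver, wafer_case, slide_box, jar, mouse from where it was at the start of the episode below 0.02 m); the robot touches nothing.
It fails at once if the cover or its handle is pushed, pulled or lifted by the robot (over 2 N) (contact force between any of the arm, the fingers and cover above 2 N).
It fails at once if a finger presses harder than 80 N (contact force between the fingers and anything else above 80 N).
It fails at once if a loose thing is knocked, pushed or lifted more than 20 mm from its place (distance of any of adapter, vial, screwdriver, wafer_case, slide_box, jar, mouse from where it was at the start of the episode above 0.02 m).
It also fails if it takes over 64 s, if anything falls off the work surface, if the arm or the gripper's body presses on something with over 40 N, if the wrist force passes 120 N, or if a joint passes its speed limit or range.

### The arm

A 6-joint arm with a two-finger parallel gripper is mounted at the origin on the work surface. World frame = base frame: x ahead of the robot, y to its left, z up, the work surface at z = 0. Lengths are in m, angles in rad, forces in N, time in s.
With the tool pointing down it reaches from about 0.35 to 0.8 m from the base axis. Payload 7.3 kg.
Tool frame: the origin (TCP) lies midway between the tips of the shut fingers; the grasp point (between the pads) lies arm.tcp_to_grasp behind it (arm.tcp_to_grasp is the distance from the TCP to the grasp point, in m); x points along the fingers, y is the direction in which the jaws open and shut, and the axes are right-handed (so a half turn about x gives the same grasp; the last joint's range is limited). The gripper opens to 85 mm and grips with 20 to 120 N. Pads are 22 mm wide; open, the fingers measure 114 mm over their backs; the gripper's body (76 mm by 85 mm) begins 54 mm behind the grasp point. The pads swing forward as they close: fully open they stand 13 mm farther back than shut.
Start: joints at [1.054, 0.342, 1.524, -0, 1.275, -0.146], TCP at [0.19, 0.489, 0.198] pointing down, gripper open.
Joint ranges: [-2.53, 2.53], [-0.77, 2.02], [0.04, 2.7], [-1, 4.14], [0.28, 2.66], [-3.11, 3.11]. Speed limits (rad/s): [2.57, 2.57, 3.14, 3.14, 3.14, 3.14].

### API

Orientations are given as a unit quaternion [w, x, y, z].
In Python, from cell import arm gives the robot as it stands.
- The arm moves only by the tool servo_tool, never from a script. Its argument "rows" is a list of rows, each a list of 5 numbers: the shift along the tool's x, y, z in m, then the turn about the tool's x in degrees, then the finger opening in m, from 0 to 0.0854. A call has 1 to 5 rows; each row is the pose to reach, as a shift and turn from the pose commanded when the call began, along the tool's axes at that moment; what a row does not reach only later rows make up. A row lasts 1/12 s, in which the tool goes at most 41.7 mm and 7.16 degrees, less where a joint would pass 70% of its speed; a pose out of reach is approached as far as the arm can. A call with a gripper value outside its range is refused whole. The fingers move at their own pace and stop on an object; the grip force is fixed at half the most. Time passes only in rows, so rows that repeat a pose let the fingers close. It gives the time, the measured TCP pose, the force and the opening at its end, in the units of the state.
- arm.state(): the state, without advancing time (a new reading comes with each control period).
- arm.read_camera(name): name is "scene" or "top" or "wrist"; returns the picture (420x560x3 uint8, blue, green, red); there is no depth.
- arm.camera_params(name): a dict with "fx", "fy", "cx", "cy" (pixels), "k1" (the pictures are not rectified: a ray, as slopes to the right and down, at radius r is drawn at 1 + k1 r^2 times it, then the intrinsics apply), "rvec" (rotation vector, rad) and "tvec" (3), from world to camera coordinates, as OpenCV has them. Camera axes: x right, y down, z forward; pixel columns grow to the right and rows downward; lengths in m; the calibration is good to about 2 mm. A picture is of the moment at which its call begins: read the wrist's pose just before it. camera_params takes no time and is no camera call; for the wrist camera it gives the pose at the moment of the call.
- arm.sign_off(): hands the job in, once; it reports no verdict.
The state is a dict: "time_s": time; "joint_pos": joint angles; "qvel": joint speeds; "tau": joint torques, N m; "position": TCP position; "tool_rot": TCP orientation; "ft_force": force on the tool from outside, world axes, zero at the start; "moment": the same for the moment, N m; "width": opening from 0.0 (shut) to 1.0 (fully open).
Only numpy, scipy, OpenCV 4.12 (cv2) and the standard library are available. Lean on these libraries where they do the work, as an engineer would, in place of code of your own. Each camera call takes 0.05 s, during which the arm holds its last target.

## Working session

There is one attempt and no reset: what is moved stays moved. The work goes in short steps, Python scripts to look and compute and a tool call to move; the robot and the scene stay as the last step left them, time stands still between calls to the robot, and variables do not carry over. Pictures are saved under pics/ and viewed, and the job is handed in when it is done.

Besides the shell and the picture viewer there is one more tool, called after "Emit:" as name(argument=value, ...) on one line, values as JSON. servo_tool: Moves the arm, as the interface text tells. Its arguments: {"type":"object","properties":{"rows":{"type":"array","items":{"type":"array","items":{"type":"number"}}}},"required":["rows"]}

```bash
mkdir -p pics; ls; cat > h.py <<'E'
import numpy as np,cv2
from cell import arm
def cam(n):
    p=arm.camera_params(n);K=np.array([[p['fx'],0,p['cx']],[0,p['fy'],p['cy']],[0,0,1.]])
    R=cv2.Rodrigues(np.array(p['rvec'],float))[0];t=np.array(p['tvec'],float).ravel()
    return K,np.array([p['k1'],0,0,0,0.]),R,t
def ray(c,uv):
    K,d,R,t=c
    x=cv2.undistortPoints(np.array(uv,float).reshape(-1,1,2),K,d).reshape(-1,2)
    return -R.T@t,(np.c_[x,np.ones(len(x))])@R
def onz(c,uv,z):
    o,d=ray(c,uv); return o+d*((z-o[2])/d[:,2])[:,None]
def tri(c1,u1,c2,u2):
    o1,d1=ray(c1,u1);o2,d2=ray(c2,u2);out=[]
    for a,b in zip(d1,d2):
        s=np.linalg.lstsq(np.c_[a,-b],o2-o1,rcond=None)[0]
        p,q=o1+s[0]*a,o2+s[1]*b; out.append(np.r_[(p+q)/2,np.linalg.norm(p-q)])
    return np.array(out)
def proj(c,P):
    K,d,R,t=c
    return cv2.projectPoints(np.array(P,float).reshape(-1,1,3),cv2.Rodrigues(R)[0],t,K,d)[0].reshape(-1,2)
E
python3 - <<'E'
from h import *
for n in('scene','top','wrist'):
    c=cam(n);cv2.imwrite(f'pics/{n}0.png',arm.read_camera(n));print(n,c[0][0,0],-c[2].T@c[3])
print(arm.state(),arm.tcp_to_grasp)
E
```

```text
pics
scene 460.83604539749996 [ 1.37529159 -0.11143931  0.99951327]
top 504.675869078655 [ 0.36782527 -0.01092677  1.39398778]
wrist 333.6742388050867 [0.1131692  0.52010632 0.3747619 ]
{'time_s': 0.15, 'joint_pos': array([ 1.05398102e+00,  3.42570434e-01,  1.52476526e+00,  6.73789346e-06,
        1.27544717e+00, -1.45998582e-01]), 'qvel': array([-0.000352  , -0.00011124, -0.00246261, -0.00077881,  0.00060457,
        0.00061437]), 'tau': array([ 1.57818980e-03, -4.33905351e+01, -2.46149719e+01, -7.71482428e-05,
        5.75726212e-03,  4.76123819e-05]), 'position': array([0.19005525, 0.48902843, 0.19789291]), 'tool_rot': array([ 0.69484839,  0.12995715,  0.69512654, -0.13075148]), 'ft_force': array([-0.89686406, -0.67596397,  0.35788053]), 'moment': array([ 0.03153977, -0.00394203, -0.03353974]), 'width': 0.9974413367329718} 0.0187
```

View pics/scene0.png

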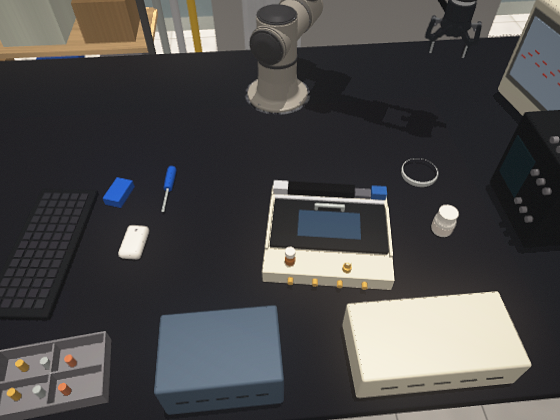

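View pics/top0.png

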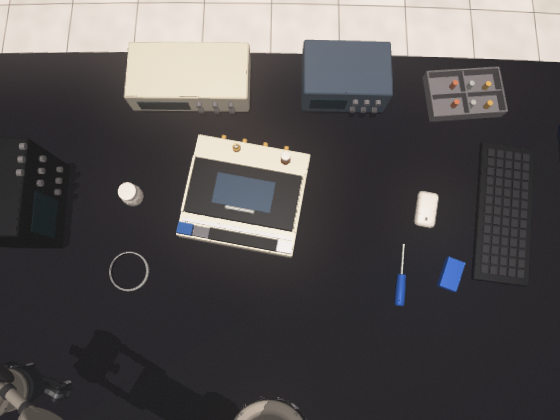

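View pics/wrist0.png

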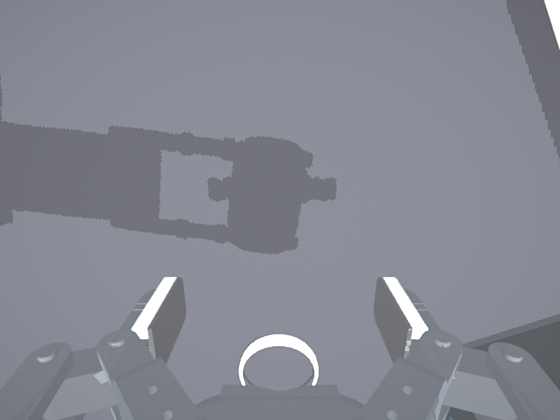

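The scene view shows the blue block at about (379,192) and the bare end at (281,187), with a grey patch beside the blue at (363,192). In the top view the blue is at (185,229), the patch at (202,232) and the bare end at (286,245). I'll zoom in and measure.

```bash
python3 - <<'E'
from h import *
s=cv2.imread('pics/scene0.png');t=cv2.imread('pics/top0.png')
a=cv2.resize(s[165:215,255:405],None,fx=5,fy=5,interpolation=cv2.INTER_CUBIC)
b=cv2.resize(t[205:265,165:315],None,fx=5,fy=5,interpolation=cv2.INTER_CUBIC)
cv2.imwrite('pics/z0.png',np.vstack([a,b]))
def m(img,f,box):
    x0,y0,x1,y1=box;k=np.zeros(img.shape[:2],np.uint8);i=img.astype(int)
    k[y0:y1,x0:x1]=f(i)[y0:y1,x0:x1];n,l,st,c=cv2.connectedComponentsWithStats(k)
    j=1+np.argmax(st[1:,4]);print(st[j],c[j]);return c[j],cv2.minAreaRect(np.argwhere(l==j)[:,::-1].astype(np.float32))
bl=lambda i:(i[...,0]>i[...,2]+70)
ct=cam('top');cs=cam('scene')
cb,r=m(t,bl,(165,205,215,265));print(r)
pb=onz(ct,cb,.07);print('blue top cam',pb)
cb2,r2=m(s,bl,(340,170,400,215));print('scene blue',onz(cs,cb2,.07),'tri',tri(ct,cb,cs,cb2))
wh=lambda i:(i.min(-1)>190)&(i[...,2]-i[...,0]<15)
ca,r=m(t,wh,(270,235,296,256));print(r,onz(ct,ca,.07))
ca2,r=m(s,wh,(268,178,292,196));print(onz(cs,ca2,.07),tri(ct,ca,cs,ca2))
E
```

```text
[176 222  17  13 154] [184.22727273 228.03246753]
((184.11538696289062, 227.923095703125), (14.708710670471191, 10.394155502319336), 11.309932708740234)
blue top cam [[0.55400749 0.2301666  0.07      ]]
[372 186  15   9 133] [378.98496241 190.        ]
scene blue [[0.55421423 0.23072106 0.07      ]] tri [[0.55408599 0.23047861 0.06985427 0.00057069]]
[270 235  23  18 257] [283.692607   243.14007782]
((281.0, 243.5), (17.0, 22.0), 90.0) [[ 0.51757285 -0.03417108  0.07      ]]
[273 181  15   8 108] [280.55555556 184.41666667]
[[ 0.50813397 -0.03488521  0.07      ]] [[ 0.5164934  -0.03481592  0.07887317  0.00160837]]
```

View pics/z0.png

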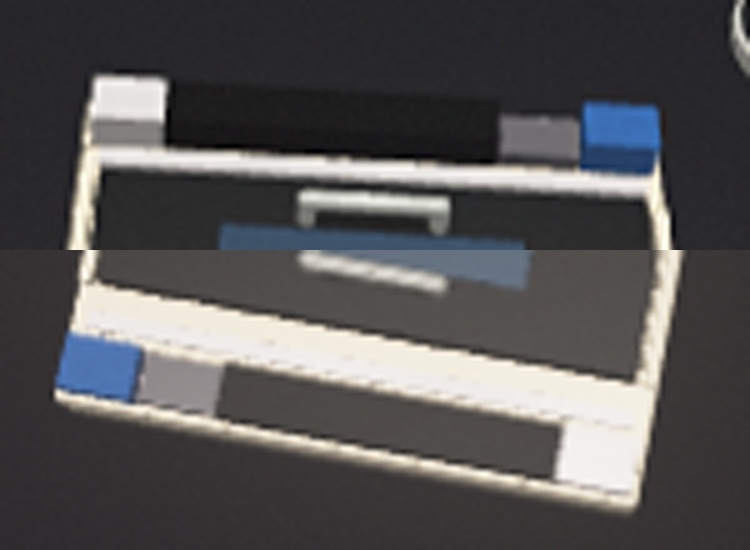

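The grey pad shows right beside the blue block in both views. Blue triangulates at z = 0.0699, as it should. The aluminium mask had bled into the cream, so I'll use corner picks for the rail direction.

```bash
python3 - <<'E'
from h import *
ct=cam('top');cs=cam('scene')
zt=lambda L:np.array(L,float)/5+[165-.4,155-.4]   # zoom rows offset 250 -> 205-50
zs=lambda L:np.array(L,float)/5+[255-.4,165-.4]
# scene top-face corners: alu (95,76),(167,82),(163,123)?,(92,118); blue (585,102),(659,107),(659,150),(583,145)
A=onz(cs,zs([(95,76),(167,82),(165,123),(92,118)]),.07);B=onz(cs,zs([(585,102),(658,107),(659,150),(584,145)]),.07)
At=onz(ct,zt([(560,422),(640,436),(632,492),(555,478)]),.07);Bt=onz(ct,zt([(66,334),(141,345),(133,402),(57,389)]),.07)
for a,b in((A,B),(At,Bt)):
    ca,cb=a.mean(0),b.mean(0);d=cb-ca;print(ca,cb,np.linalg.norm(d),np.degrees(np.arctan2(d[1],d[0])),'mid',(ca+cb)/2)
# pad: edges
P=onz(ct,zt([(147,350),(222,365),(216,415),(137,403)]),.058);print('pad top',P.mean(0))
P2=onz(cs,zs([(503,117),(580,121),(580,163),(500,158)]),.058);print('pad sc',P2.mean(0))
from scipy.spatial.transform import Rotation as Ro
q=arm.state()['tool_rot'];print(Ro.from_quat(np.r_[q[1:],q[0]]).as_matrix())
E
```

```text
[ 0.50850757 -0.03494905  0.07      ] [0.55333539 0.23066604 0.07      ] 0.2693713207336951 80.42047284432877 mid [0.53092148 0.0978585  0.07      ]
[ 0.51003721 -0.03492822  0.07      ] [0.55386403 0.22958524 0.07      ] 0.268119672211158 80.5922203617045 mid [0.53195062 0.09732851 0.07      ]
pad top [0.54769294 0.18778202 0.058     ]
pad sc [0.54861538 0.18853435 0.058     ]
[[-5.93704802e-04  3.62378245e-01  9.32030930e-01]
 [-1.03158231e-03  9.32030377e-01 -3.62378687e-01]
 [-9.99999292e-01 -1.17661258e-03 -1.79527924e-04]]
```

The rail's end centres are 0.269 m apart (expected 0.270), and the rail direction is 80.5°. That puts the pad at about (0.547, 0.188), which is exactly y = +92 mm, next to the blue block. I'll shut the fingers and go across at height.

Emit:
servo_tool(rows=[[0,-0.009,0.035,0,0],[0,-0.018,0.07,0,0],[0,-0.027,0.106,0,0],[0,-0.036,0.141,0,0],[0,-0.045,0.177,0,0]])

```text
time_s: 0.57
position: [0.3398, 0.3821, 0.1983]
tool_rot: [0.695, 0.13, 0.695, -0.13]
ft_force: [0.6, 1.4, 1.3]
width: 0.298
```

Emit:
servo_tool(rows=[[0,-0.009,0.035,0,0],[0,-0.018,0.07,0,0],[0,-0.027,0.106,0,0],[0,-0.036,0.141,0,0],[0,-0.045,0.177,0,0]])

```text
time_s: 0.98
position: [0.4886, 0.2758, 0.1982]
tool_rot: [0.695, 0.13, 0.695, -0.13]
ft_force: [1.1, 0.8, 0.8]
width: -0.001
```

Emit:
servo_tool(rows=[[0,0,0,-6,0],[0,0,0,-11.7,0],[0,0,0,-11.7,0],[0,0,0,-11.7,0]])

```text
time_s: 1.32
position: [0.4874, 0.2771, 0.1981]
tool_rot: [0.704, 0.06, 0.705, -0.06]
ft_force: [0.9, 0.2, -0.5]
width: -0.002
```

```bash
cat > rel.py <<'E'
from h import *
from scipy.spatial.transform import Rotation as Ro
B=np.array([.5537,.230,.07]);N=np.array([.5472,.1883,.058])
def rel():
    s=arm.state();q=s['tool_rot'];M=Ro.from_quat(np.r_[q[1:],q[0]]).as_matrix()
    print(s['time_s'],s['position'],s['ft_force'],s['width']);print('yaw',np.degrees(np.arctan2(M[1,1],M[0,1])))
    print('to blue',M.T@(B-s['position']),'to pad',M.T@(N-s['position']))
E
python3 -c "
from rel import *
rel();c=cam('wrist');np.save('pics/w1.npy',np.array([c[2].ravel().tolist()+c[3].tolist()]));cv2.imwrite('pics/w1.png',arm.read_camera('wrist'));print(proj(c,[B,N]))"
```

```text
1.3167 [0.48738046 0.27706657 0.19809507] [ 0.87378563  0.16828682 -0.47732184] -0.0016370230206417444
yaw 80.27870563984192
to blue [ 0.12805933 -0.03515858  0.07339327] to pad [ 0.14007005 -0.0773542   0.07403526]
[[243.80399298 260.59836806]
 [204.89943217 255.82797819]]
```

View pics/w1.png

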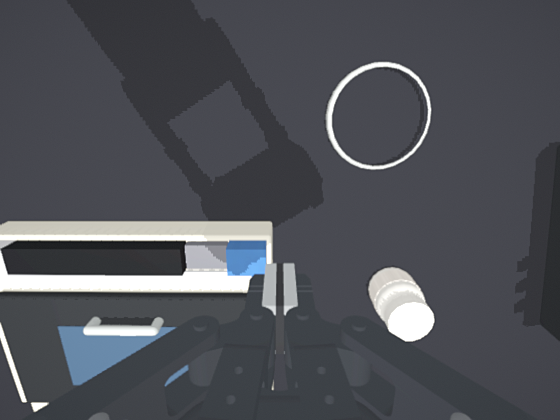

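The wrist view shows blue at x 228–266, y 241–275, and the pad at x 186–228. The predictions (244,261) and (205,256) agree within about 3 px. I'll measure it properly and check the pad height against the other views.

```bash
python3 - <<'E'
from rel import *
w=cv2.imread('pics/w1.png');c=cam('wrist');ct=cam('top');cs=cam('scene')
i=w.astype(int);k=(i[...,0]>i[...,2]+60);k[:, :200]=0;k[:236]=0;k[282:]=0
ys,xs=np.where(k);print(xs.min(),xs.max(),ys.min(),ys.max());print('blue',onz(c,[[xs.mean(),ys.mean()]],.07))
print(onz(c,[[228,241],[266,275]],.07))
g=cv2.resize(w[225:290,150:290],None,fx=5,fy=5,interpolation=cv2.INTER_CUBIC);cv2.imwrite('pics/z1.png',g)
E
```

```text
226 265 241 276
blue [[0.55082965 0.23272623 0.07      ]]
[[0.52978202 0.21909454 0.07      ]
 [0.57375776 0.24951626 0.07      ]]
```

View pics/z1.png

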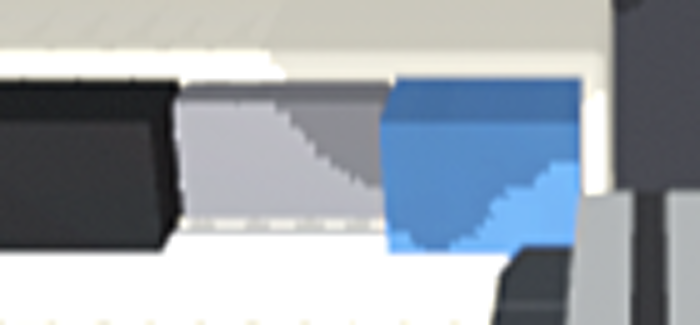

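```bash
python3 - <<'E'
from rel import *
c=cam('wrist');ct=cam('top')
z=lambda L:np.array(L,float)/5+[150-.4,225-.4]
T=onz(c,z([(383,121),(581,121),(579,250),(388,250)]),.07);print('blue top',T,T.mean(0))
N1=onz(c,z([(152,121),(164,249),(383,121),(388,250)]),.07);print('notch at rail top',N1.mean(0),np.linalg.norm(N1[0]-N1[2]))
P=onz(c,z([(178,101),(385,101),(385,231),(182,231)]),.058);print('pad',P.mean(0),np.linalg.norm(P[0]-P[3]),np.linalg.norm(P[0]-P[1]))
zt=lambda L:np.array(L,float)/5+[165-.4,155-.4]
print('tri pad corners',tri(c,z([(178,101),(385,101)]),ct,zt([(216,415),(137,403)])))
E
```

```text
blue top [[0.53782073 0.2154558  0.07      ]
 [0.54447277 0.25469044 0.07      ]
 [0.57319455 0.24898957 0.07      ]
 [0.56660812 0.21005464 0.07      ]] [0.55552404 0.23229761 0.07      ]
notch at rail top [0.54829557 0.18984625 0.07      ] 0.04655437402702929
pad [0.54986816 0.18915088 0.058     ] 0.030510665147940028 0.04316026950145837
tri pad corners [[0.53228657 0.1691995  0.05351121 0.001941  ]
 [0.53847304 0.21219425 0.05480239 0.00335328]]
```

All three views agree: blue centre (0.5545, 0.231), notch centre (0.548, 0.189), gap 46.5 mm long, and the pad clearly sunken. I'll go above the blue block, then down slowly.

Emit:
servo_tool(rows=[[0.01,-0.011,0.025,0,0],[0.03,-0.022,0.05,0,0],[0.06,-0.034,0.074,0,0],[0.09,-0.034,0.074,0,0],[0.11,-0.034,0.074,0,0]])

```text
time_s: 1.78
position: [0.5544, 0.2304, 0.0855]
tool_rot: [0.704, 0.06, 0.705, -0.061]
ft_force: [-0.5, 0.5, -0.1]
width: -0.004
```

Emit:
servo_tool(rows=[[0.003,0,0,0,0],[0.006,0,0,0,0],[0.009,0,0,0,0],[0.011,0,0,0,0],[0.013,0,0,0,0]])

```text
time_s: 2.2
position: [0.5556, 0.232, 0.0769]
tool_rot: [0.706, 0.059, 0.704, -0.058]
ft_force: [0.2, -0.3, 0.3]
width: -0.0
```

```bash
python3 -c "
from rel import *
B[:]=.5545,.231,.07;N[:]=.548,.189,.058
rel();cv2.imwrite('pics/s2.png',cv2.resize(arm.read_camera('scene')[130:240,250:410],None,fx=4,fy=4))"
```

```text
2.2 [0.55559833 0.23203436 0.07686927] [ 0.17469235 -0.26884581  0.32903568] -0.0004903173836701675
yaw 80.47091461917063
to blue [ 0.00686532 -0.00121067 -0.0009299 ] to pad [ 0.01881255 -0.04372245 -0.00041846]
```

View pics/s2.png

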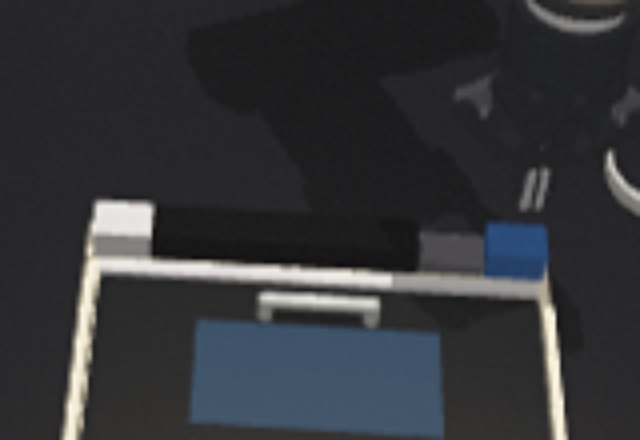

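The scene crop shows the fingertips at about zoom (534,208), full-frame (383,182), just above the blue block (zoom 485–547, 225–275). I'll check that against the projected TCP.

```bash
python3 -c "
from rel import *
c=cam('scene');rel();p=arm.state()['position'];print(proj(c,[p,p+[0,0,.01],B,B+[0,0,.0]]))
im=arm.read_camera('scene')[150:220,330:410];cv2.imwrite('pics/s3.png',cv2.resize(cv2.convertScaleAbs(im,alpha=2),None,fx=8,fy=8,interpolation=cv2.INTER_CUBIC))
im=arm.read_camera('top')[190:260,150:230];cv2.imwrite('pics/t3.png',cv2.resize(im,None,fx=8,fy=8,interpolation=cv2.INTER_CUBIC));print(proj(cam('top'),[p,B]))
"
```

```text
2.25 [0.55527464 0.2318251  0.0762603 ] [-0.30308204  0.07981463  0.18262694] -0.00035794794734723333
yaw 80.46883594991891
to blue [ 0.00625643 -0.00206589 -0.00126139] to pad [ 0.01822188 -0.04427659 -0.00078726]
[[379.84350361 188.70314166]
 [380.44336614 186.19521609]
 [378.68216409 189.87992374]
 [378.68216409 189.87992374]]
[[183.20920795 227.21205862]
 [184.28465352 228.14812538]]
```

View pics/s3.png

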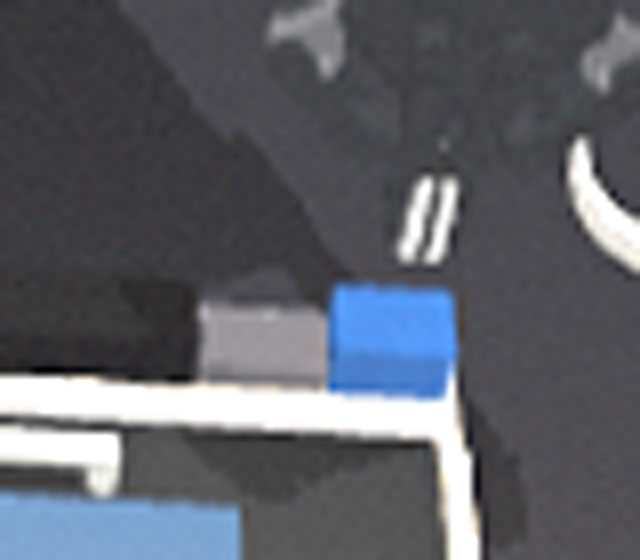

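View pics/t3.png

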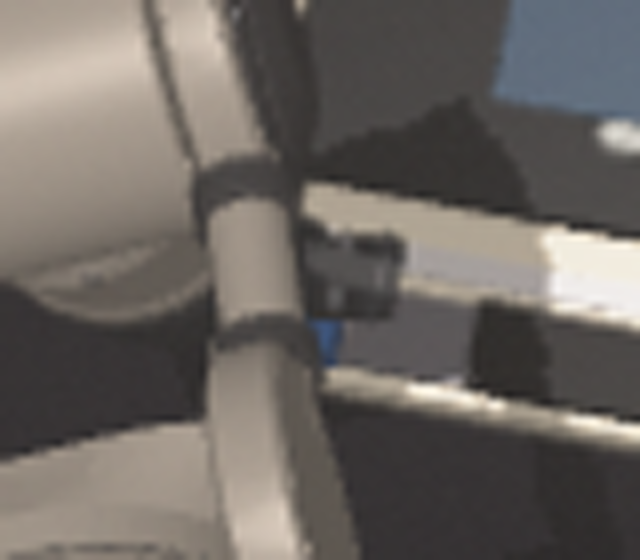

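The bright strips end about 6 px above where the TCP should project, so either the strips aren't the tips or the pose differs. I'll check with the wrist view.

```bash
python3 -c "
from rel import *
rel();c=cam('wrist');p=arm.state()['position'];print(c[2]@p+c[3])
im=arm.read_camera('wrist');cv2.imwrite('pics/w3.png',im)
print(proj(c,[p,p+[0,0,.0187],p+[0,0,.03],B,N]))
"
```

```text
2.35 [0.55516751 0.23163833 0.07618973] [ 0.50116226 -0.8045785  -0.49403754] -0.0047134459705547105
yaw 80.46145644919022
to blue [ 0.00618719 -0.00186251 -0.00118331] to pad [ 0.01816293 -0.04407016 -0.00069796]
[-0.00096237  0.02121448  0.19418444]
[[277.73507736 248.58260302]
 [277.59378775 263.67419725]
 [277.49393169 274.34721771]
 [274.66895161 242.37476146]
 [208.2903058  235.27463408]]
```

View pics/w3.png

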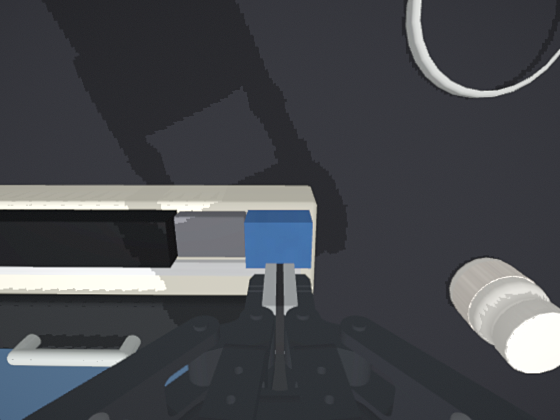

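```bash
python3 -c "
from rel import *
c=cam('wrist');s=cam('scene');t=tri(c,[[280.5,264]],s,[[382.5,182.7]]);print(t, t[0,:3]-arm.state()['position'])
w=cv2.imread('pics/w3.png')[230:330,220:340];cv2.imwrite('pics/z3.png',cv2.resize(cv2.convertScaleAbs(w,alpha=1.6),None,fx=6,fy=6,interpolation=cv2.INTER_CUBIC))
w=cv2.imread('pics/wrist0.png')
p0=np.array([.19005525,.48902843,.19789])
"
```

```text
[[0.55405779 0.23447057 0.09861781 0.00231896]] [-0.00109261  0.00286296  0.02250003]
```

View pics/z3.png

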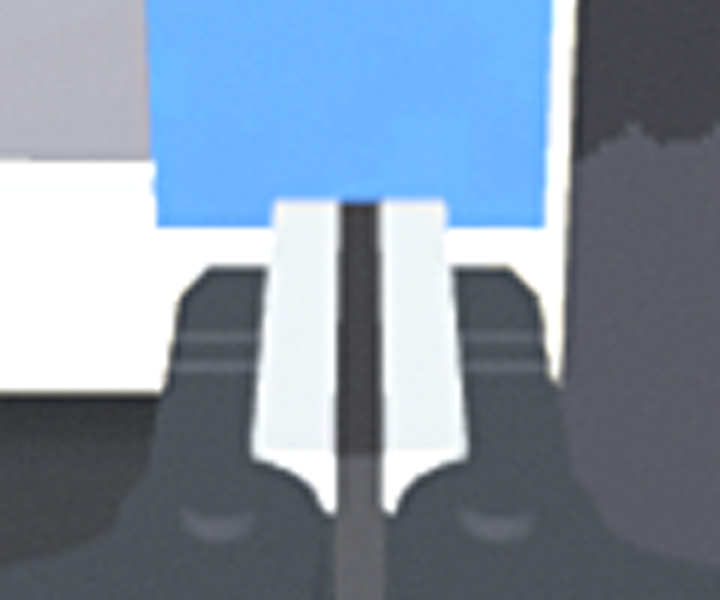

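The tips show up at about z = 0.099, some 22 mm above the reported TCP, but horizontally within about 3 mm. That means contact height is uncertain, so I'll feel down in small steps.

Emit:
servo_tool(rows=[[0.001,0,0,0,0],[0.002,0,0,0,0],[0.003,0,0,0,0],[0.004,0,0,0,0],[0.005,0,0,0,0]])

```text
time_s: 2.82
position: [0.5549, 0.2314, 0.0703]
tool_rot: [0.705, 0.059, 0.705, -0.059]
ft_force: [1.3, 0.2, -0.2]
width: -0.002
```

Emit:
servo_tool(rows=[[0.001,0,0,0,0],[0.002,0,0,0,0],[0.003,0,0,0,0]])

```text
time_s: 3.07
position: [0.5549, 0.2314, 0.0673]
tool_rot: [0.705, 0.059, 0.705, -0.059]
ft_force: [0.0, -0.2, -0.3]
width: -0.004
```

Emit:
servo_tool(rows=[[0.001,0,0,0,0],[0.002,0,0,0,0],[0.003,0,0,0,0],[0.004,0,0,0,0],[0.005,0,0,0,0]])

```text
time_s: 3.48
position: [0.5549, 0.2314, 0.0623]
tool_rot: [0.705, 0.059, 0.705, -0.059]
ft_force: [0.5, 0.2, -0.3]
width: 0.001
```

Emit:
servo_tool(rows=[[0.001,0,0,0,0],[0.002,0,0,0,0],[0.003,0,0,0,0]])

```text
time_s: 3.73
position: [0.5549, 0.2314, 0.0593]
tool_rot: [0.705, 0.059, 0.705, -0.059]
ft_force: [1.2, -0.8, -0.4]
width: 0.001
```

```bash
python3 -c "
from rel import *
rel();im=arm.read_camera('wrist');cv2.imwrite('pics/w4.png',im)
im=arm.read_camera('scene')[150:220,330:410];cv2.imwrite('pics/s4.png',cv2.resize(cv2.convertScaleAbs(im,alpha=2),None,fx=8,fy=8,interpolation=cv2.INTER_CUBIC))
"
```

```text
3.7333 [0.554902   0.23140088 0.05932238] [ 1.22179021 -0.78975939 -0.35953733] 0.000925315853930771
yaw 80.45569091304007
to blue [-0.01067776 -0.00158013 -0.00095261] to pad [ 0.00131962 -0.04378142 -0.00044888]
```

View pics/w4.png

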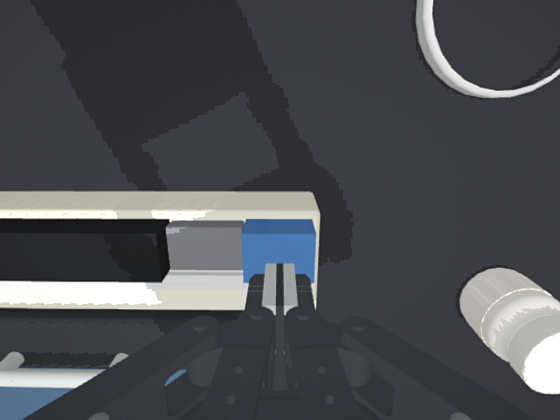

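View pics/s4.png

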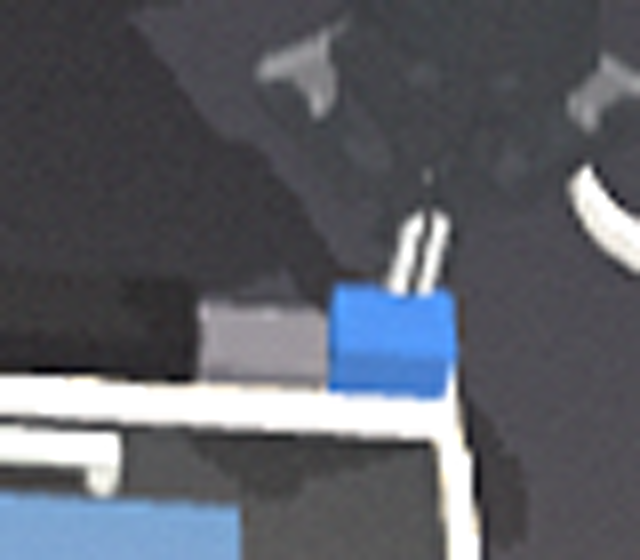

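The tips (scene zoom (410,295)) fit a tip height of about 0.082. I'll carry on down, roughly 12 mm to go.

Emit:
servo_tool(rows=[[0.001,0,0,0,0],[0.002,0,0,0,0],[0.003,0,0,0,0],[0.004,0,0,0,0],[0.005,0,0,0,0]])

```text
time_s: 4.25
position: [0.5549, 0.2314, 0.0543]
tool_rot: [0.705, 0.059, 0.705, -0.059]
ft_force: [-0.3, 0.8, -0.3]
width: -0.002
```

Emit:
servo_tool(rows=[[0.001,0,0,0,0],[0.002,0,0,0,0],[0.003,0,0,0,0]])

```text
time_s: 4.5
position: [0.5549, 0.2314, 0.0513]
tool_rot: [0.705, 0.059, 0.705, -0.059]
ft_force: [-0.3, -0.5, -0.3]
width: -0.002
```

Emit:
servo_tool(rows=[[0.001,0,0,0,0],[0.002,0,0,0,0],[0.002,0,0,0,0]])

```text
time_s: 4.75
position: [0.5548, 0.2314, 0.0491]
tool_rot: [0.705, 0.059, 0.705, -0.059]
ft_force: [0.1, 0.2, -0.1]
width: 0.003
```

Emit:
servo_tool(rows=[[0.001,0,0,0,0],[0.001,0,0,0,0]])

```text
time_s: 4.92
position: [0.5549, 0.2314, 0.0483]
tool_rot: [0.705, 0.059, 0.705, -0.059]
ft_force: [-0.8, -0.3, 0.3]
width: 0.002
```

Emit:
servo_tool(rows=[[0.001,0,0,0,0],[0.001,0,0,0,0]])

```text
time_s: 5.08
position: [0.5548, 0.2314, 0.0473]
tool_rot: [0.705, 0.059, 0.705, -0.059]
ft_force: [-0.2, 1.0, 0.1]
width: -0.003
```

```bash
python3 -c "
from rel import *
rel();im=arm.read_camera('wrist');cv2.imwrite('pics/w5.png',im)
im=arm.read_camera('scene')[150:220,330:410];cv2.imwrite('pics/s5.png',cv2.resize(cv2.convertScaleAbs(im,alpha=2),None,fx=8,fy=8,interpolation=cv2.INTER_CUBIC))
"
```

```text
5.0833 [0.55483296 0.23138048 0.04726518] [-0.24430252  0.9718843   0.05708805] -0.0031159291273033405
yaw 80.45666233520843
to blue [-0.02273469 -0.00154941 -0.0008914 ] to pad [-0.0107344  -0.04374986 -0.00038627]
```

View pics/s5.png

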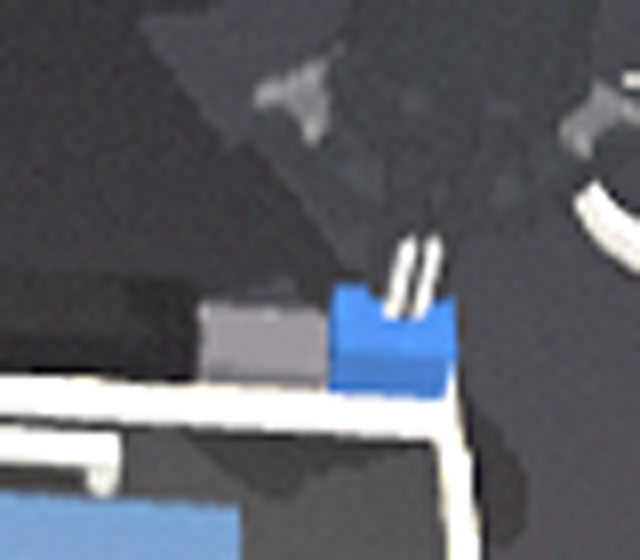

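View pics/w5.png

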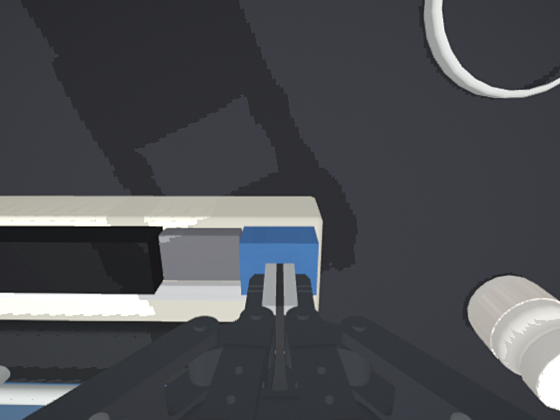

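The tips now look to be right at the block's top (scene row 189.8, predicted top centre 189.9). I'll take single-millimetre steps.

Emit:
servo_tool(rows=[[0.001,0,0,0,0],[0.001,0,0,0,0]])

```text
time_s: 5.35
position: [0.5548, 0.2314, 0.0463]
tool_rot: [0.705, 0.059, 0.705, -0.059]
ft_force: [-0.1, 0.4, -0.6]
width: 0.001
```

Emit:
servo_tool(rows=[[0.001,0,0,0,0],[0.001,0,0,0,0]])

```text
time_s: 5.52
position: [0.5548, 0.2314, 0.0452]
tool_rot: [0.705, 0.059, 0.705, -0.059]
ft_force: [0.5, 0.1, 0.2]
width: 0.0
```

Emit:
servo_tool(rows=[[0.001,0,0,0,0],[0.001,0,0,0,0]])

```text
time_s: 5.68
position: [0.5548, 0.2314, 0.0442]
tool_rot: [0.705, 0.059, 0.705, -0.059]
ft_force: [-0.9, 0.2, 0.3]
width: 0.003
```

Emit:
servo_tool(rows=[[0.001,0,0,0,0],[0.001,0,0,0,0]])

```text
time_s: 5.85
position: [0.5548, 0.2314, 0.0432]
tool_rot: [0.705, 0.059, 0.705, -0.059]
ft_force: [0.2, -0.8, 0.1]
width: 0.006
```

Emit:
servo_tool(rows=[[0.001,0,0,0,0],[0.001,0,0,0,0]])

```text
time_s: 6.02
position: [0.5548, 0.2314, 0.0422]
tool_rot: [0.705, 0.059, 0.705, -0.059]
ft_force: [0.5, 0.6, 0.2]
width: 0.0
```

```bash
python3 -c "
from rel import *
rel();im=arm.read_camera('wrist')[200:330,200:360];cv2.imwrite('pics/w6.png',cv2.resize(im,None,fx=4,fy=4))
im=arm.read_camera('scene')[150:220,330:410];cv2.imwrite('pics/s6.png',cv2.resize(cv2.convertScaleAbs(im,alpha=2),None,fx=8,fy=8,interpolation=cv2.INTER_CUBIC))
rel()"
```

```text
6.0167 [0.55478602 0.23135043 0.04222694] [0.54399015 0.55648758 0.15045768] 0.0002592238424265982
yaw 80.45312389010299
to blue [-0.02777276 -0.00151349 -0.00085395] to pad [-0.01577039 -0.0437133  -0.00034479]
6.1167 [0.55486828 0.23139885 0.04236815] [ 0.13939064  0.39181182 -0.23969337] -0.002683149851053334
yaw 80.45395576216308
to blue [-0.02763187 -0.00157174 -0.0009219 ] to pad [-0.01563419 -0.04377291 -0.00041559]
```

View pics/s6.png

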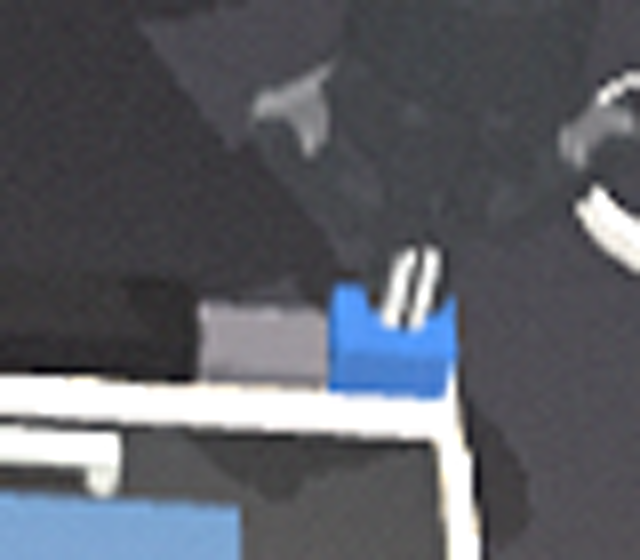

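View pics/w6.png

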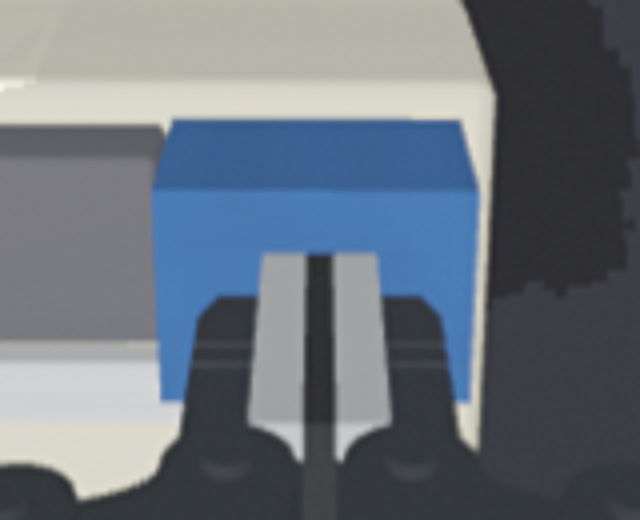

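The scene camera sees the far edge of the tips and the wrist camera the near edge. Allowing for that, there are about 5 mm left. Continuing.

Emit:
servo_tool(rows=[[0.001,0,0,0,0],[0.001,0,0,0,0],[0.002,0,0,0,0],[0.002,0,0,0,0]])

```text
time_s: 6.45
position: [0.5548, 0.2314, 0.0402]
tool_rot: [0.705, 0.059, 0.705, -0.059]
ft_force: [1.1, 0.6, -0.3]
width: 0.002
```

Emit:
servo_tool(rows=[[0.001,0,0,0,0],[0.001,0,0,0,0]])

```text
time_s: 6.62
position: [0.5548, 0.2314, 0.0392]
tool_rot: [0.705, 0.059, 0.705, -0.059]
ft_force: [-0.2, -0.7, 0.4]
width: -0.003
```

Emit:
servo_tool(rows=[[0.001,0,0,0,0],[0.001,0,0,0,0]])

```text
time_s: 6.78
position: [0.5548, 0.2314, 0.0383]
tool_rot: [0.705, 0.059, 0.705, -0.059]
ft_force: [0.1, -0.3, -0.0]
width: -0.002
```

Emit:
servo_tool(rows=[[0.001,0,0,0,0],[0.001,0,0,0,0]])

```text
time_s: 6.95
position: [0.5548, 0.2314, 0.0373]
tool_rot: [0.705, 0.059, 0.705, -0.059]
ft_force: [-0.4, 0.3, -0.8]
width: 0.002
```

Emit:
servo_tool(rows=[[0.001,0,0,0,0],[0.001,0,0,0,0]])

```text
time_s: 7.12
position: [0.5549, 0.2314, 0.0372]
tool_rot: [0.705, 0.059, 0.705, -0.059]
ft_force: [-2.8, -0.6, 5.9]
width: -0.002
```

Emit:
servo_tool(rows=[[0.001,0,0,0,0],[0.001,0,0,0,0]])

```text
time_s: 7.28
position: [0.5549, 0.2314, 0.0371]
tool_rot: [0.705, 0.059, 0.704, -0.059]
ft_force: [-5.2, -1.6, 12.5]
width: 0.001
```

```bash
python3 -c "
from rel import *
rel();im=arm.read_camera('wrist')[200:330,200:360];cv2.imwrite('pics/w7.png',cv2.resize(im,None,fx=4,fy=4))
im=arm.read_camera('scene')[150:220,330:410];cv2.imwrite('pics/s7.png',cv2.resize(cv2.convertScaleAbs(im,alpha=2),None,fx=8,fy=8,interpolation=cv2.INTER_CUBIC))
rel()"
```

```text
7.2833 [0.5549131  0.23143238 0.03714593] [-5.21967995 -1.58352056 12.45230639] 0.0013346069474310229
yaw 80.4618352554037
to blue [-0.03285526 -0.0016031  -0.00093561] to pad [-0.02086839 -0.04380753 -0.0004444 ]
7.3833 [0.55494544 0.23141138 0.03715739] [-4.03763576 -2.4965533  11.77580062] -0.0020919697351612977
yaw 80.46349137191719
to blue [-0.03284398 -0.00158688 -0.00096661] to pad [-0.02085812 -0.04379163 -0.00047823]
```

View pics/s7.png

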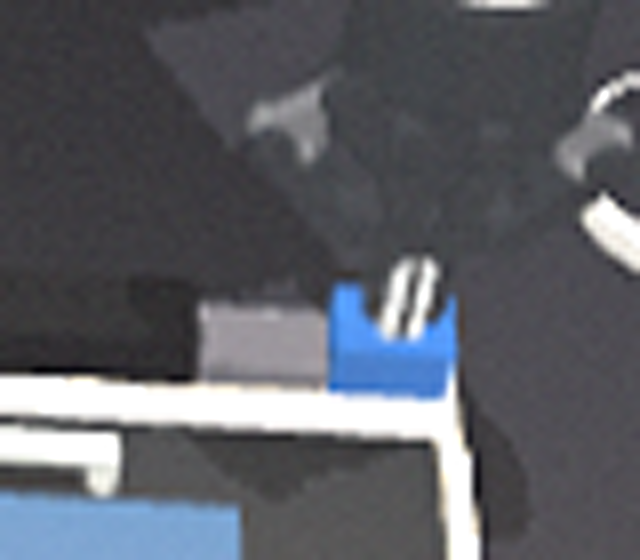

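View pics/w7.png

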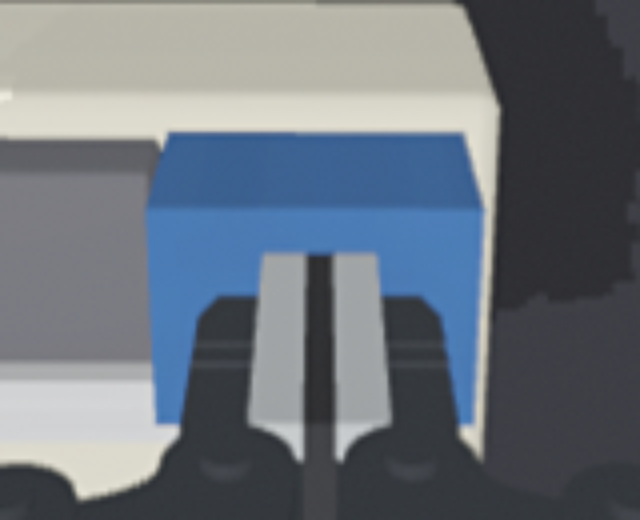

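Contact: 12 N on the tips at reported TCP z = 0.0372, held for several rows with the scene view showing the tips on the blue top. The grounding step is done, and the real tip sits 33 mm above the reported TCP. I'll lift, move 43.5 mm along the rail and check the alignment.

Emit:
servo_tool(rows=[[-0.005,0,0,0,0],[-0.01,0,0,0,0],[-0.014,0,0,0,0],[-0.014,-0.015,0,0,0],[-0.014,-0.03,0,0,0]])

```text
time_s: 7.8
position: [0.5498, 0.2014, 0.0495]
tool_rot: [0.705, 0.058, 0.705, -0.058]
ft_force: [0.2, -0.0, -0.7]
width: 0.001
```

Emit:
servo_tool(rows=[[0,-0.008,0,0,0],[0,-0.0135,0,0,0],[0,-0.0135,0,0,0]])

```text
time_s: 8.05
position: [0.5474, 0.1868, 0.0493]
tool_rot: [0.704, 0.059, 0.705, -0.06]
ft_force: [-0.5, 0.1, -0.2]
width: 0.004
```

```bash
python3 -c "
from rel import *
N[:]=.548,.189,.058
rel();im=arm.read_camera('wrist')[190:330,180:380];cv2.imwrite('pics/w8.png',cv2.resize(im,None,fx=4,fy=4))
im=arm.read_camera('scene')[150:220,310:410];cv2.imwrite('pics/s8.png',cv2.resize(cv2.convertScaleAbs(im,alpha=2),None,fx=8,fy=8,interpolation=cv2.INTER_CUBIC))
"
```

```text
8.05 [0.54744146 0.18676445 0.04927168] [-0.47031496  0.05807892 -0.16508149] 0.0037084149409452164
yaw 80.33966245997789
to blue [-0.02074413  0.04366486 -0.00109828] to pad [-0.0087293   0.00229428  0.00017008]
```

View pics/s8.png

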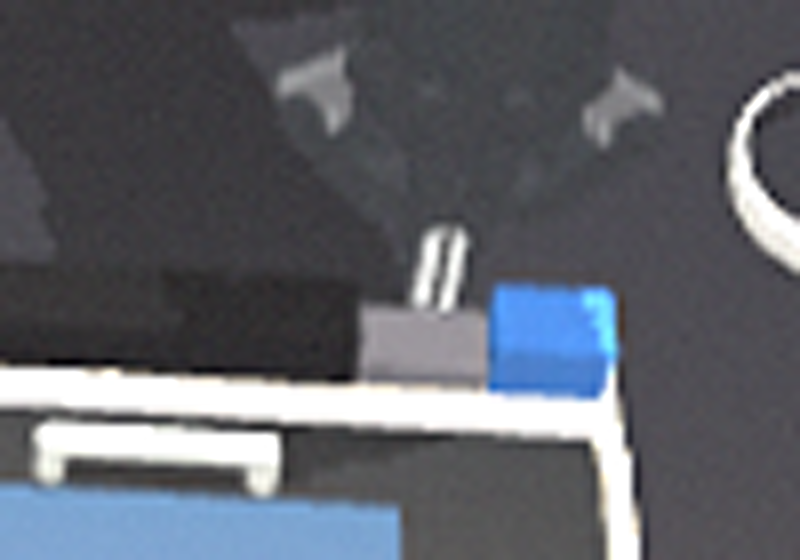

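View pics/w8.png

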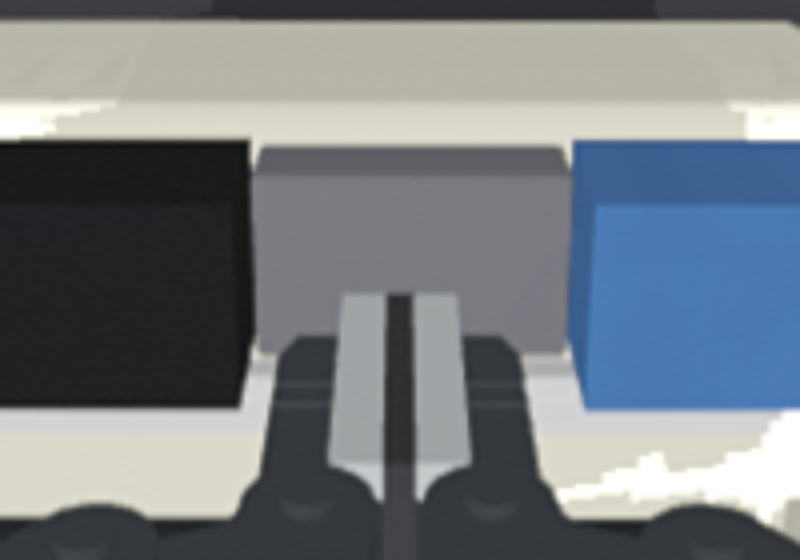

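The wrist crop shows the pad at columns 255–570 (centre 412) and the fingers centred at 400, so about 1.6 mm off. I'll correct by +1.5 mm and go down into the notch. Pad contact is expected near reported z = 0.025 and full press near 0.017.

Emit:
servo_tool(rows=[[0.003,0.0015,0,0,0],[0.007,0.0015,0,0,0],[0.011,0.0015,0,0,0],[0.015,0.0015,0,0,0],[0.018,0.0015,0,0,0]])

```text
time_s: 8.57
position: [0.5476, 0.1902, 0.0306]
tool_rot: [0.704, 0.059, 0.705, -0.059]
ft_force: [-0.1, 0.0, 0.5]
width: 0.0
```

Emit:
servo_tool(rows=[[0.001,0,0,0,0],[0.002,0,0,0,0],[0.003,0,0,0,0],[0.004,0,0,0,0],[0.005,0,0,0,0]])

```text
time_s: 8.98
position: [0.5481, 0.19, 0.0265]
tool_rot: [0.705, 0.059, 0.705, -0.059]
ft_force: [0.5, -0.2, -0.2]
width: -0.0
```

Emit:
servo_tool(rows=[[0.001,0,0,0,0],[0.002,0,0,0,0],[0.003,0,0,0,0]])

```text
time_s: 9.23
position: [0.5481, 0.19, 0.0241]
tool_rot: [0.705, 0.059, 0.704, -0.059]
ft_force: [-2.4, -1.1, 6.9]
width: -0.001
```

Pad contact at about 7 N and z = 0.024, as expected. Now I press it.

Emit:
servo_tool(rows=[[0.001,0,0,0,0],[0.002,0,0,0,0],[0.003,0,0,0,0],[0.004,0,0,0,0]])

```text
time_s: 9.57
position: [0.5481, 0.19, 0.0203]
tool_rot: [0.705, 0.059, 0.704, -0.059]
ft_force: [-2.1, -0.4, 7.0]
width: 0.0
```

Emit:
servo_tool(rows=[[0.001,0,0,0,0],[0.002,0,0,0,0],[0.003,0,0,0,0],[0.003,0,0,0,0]])

```text
time_s: 9.9
position: [0.5481, 0.19, 0.0171]
tool_rot: [0.705, 0.059, 0.704, -0.059]
ft_force: [-1.3, 0.2, 5.2]
width: -0.0
```

Emit:
servo_tool(rows=[[0.001,0,0,0,0],[0.002,0,0,0,0],[0.002,0,0,0,0]])

```text
time_s: 10.15
position: [0.5482, 0.19, 0.017]
tool_rot: [0.705, 0.059, 0.704, -0.059]
ft_force: [-6.6, -1.9, 20.0]
width: -0.0
```

```bash
python3 -c "
from rel import *
rel()
im=arm.read_camera('scene')[150:270,250:410];cv2.imwrite('pics/s9.png',cv2.resize(cv2.convertScaleAbs(im,alpha=1.5),None,fx=5,fy=5,interpolation=cv2.INTER_CUBIC))
"
```

```text
10.15 [0.54817844 0.19004075 0.01700215] [-6.62861149 -1.94470558 20.04346759] -0.0002586742124981775
yaw 80.46640628215329
to blue [-0.05298042  0.04034692 -0.00109652] to pad [-0.04099967 -0.00185938 -0.00061744]
```

View pics/s9.png

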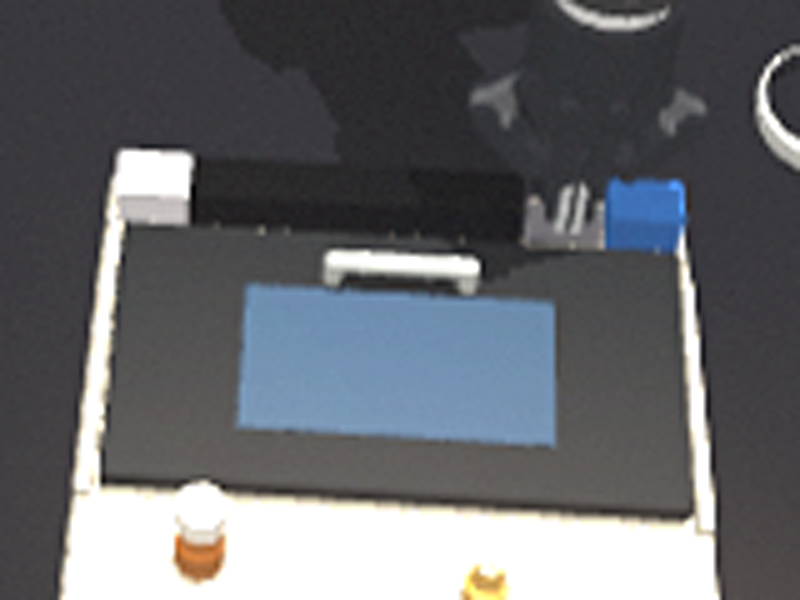

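The pad bottomed out at 20 N and z = 0.017, 7–8 mm below first contact. The scene crop shows the cover raised, now hiding the white strip behind the rail, with the tips in the notch at (572,210). I'll go straight up and clear.

Emit:
servo_tool(rows=[[-0.003,0,0,0,0],[-0.01,0,0,0,0],[-0.02,0,0,0,0],[-0.03,0,0,0,0],[-0.045,0,0,0,0]])

```text
time_s: 10.62
position: [0.5475, 0.1899, 0.0597]
tool_rot: [0.704, 0.059, 0.705, -0.059]
ft_force: [0.4, 0.7, -0.2]
width: 0.001
```

Emit:
servo_tool(rows=[[-0.02,0,0,0,0],[-0.04,0,0,0,0],[-0.07,0,-0.02,0,0],[-0.1,0,-0.04,0,0],[-0.13,0,-0.06,0,0]])

```text
time_s: 11.03
position: [0.4879, 0.1999, 0.1912]
tool_rot: [0.705, 0.059, 0.705, -0.059]
ft_force: [0.6, -0.1, 0.0]
width: 0.005
```

Emit:
servo_tool(rows=[[0,0,-0.02,0,0],[0,0,-0.04,0,0],[0,0,-0.06,0,0],[0,0,-0.06,0,0],[0,0,-0.06,0,0]])

```text
time_s: 11.45
position: [0.4293, 0.2101, 0.1905]
tool_rot: [0.705, 0.059, 0.704, -0.058]
ft_force: [0.4, 0.1, 0.1]
width: 0.001
```

```bash
python3 -c "
from rel import *
rel()
cv2.imwrite('pics/s10.png',arm.read_camera('scene'));cv2.imwrite('pics/w10.png',arm.read_camera('wrist'))
a=cv2.imread('pics/scene0.png');b=cv2.imread('pics/s10.png')
d=cv2.absdiff(a,b).max(-1)
for n,(x,y) in dict(vial=(290,256),adapter=(347,267),driver=(168,188),case=(420,172),box=(118,192),jar=(445,221),mouse=(133,242)).items():
  print(n,(d[y-18:y+18,x-20:x+20]>60).sum())
c=cam('scene');u=np.array([.165,.986,0]);v=np.array([.986,-.165,0]);M=np.array([.532,.0985,0])
for dz in(0,.021):print('cover near edge ends',dz,proj(c,[M+v*.045+u*s*.12+[0,0,.06+dz] for s in(-1,1)]))
print('handle shut/ajar',proj(c,[M+v*.075+[0,0,.08],M+v*.075+[0,0,.105]]))
"
```

```text
11.45 [0.42933072 0.21012602 0.19052916] [0.401475   0.0732737  0.10360718] 0.0011089380759685644
yaw 80.51123903128165
to blue [0.12075117 0.04001282 0.11919774] to pad [ 0.13271967 -0.00219734  0.11964189]
vial 0
adapter 0
driver 0
case 0
box 0
jar 0
mouse 0
cover near edge ends 0 [[285.01005168 199.75815602]
 [374.14160096 204.55792926]]
cover near edge ends 0.021 [[285.04234217 194.58379784]
 [375.34870466 199.39962471]]
handle shut/ajar [[329.88981595 205.77190815]
 [330.65201369 199.48650351]]
```

View pics/s10.png

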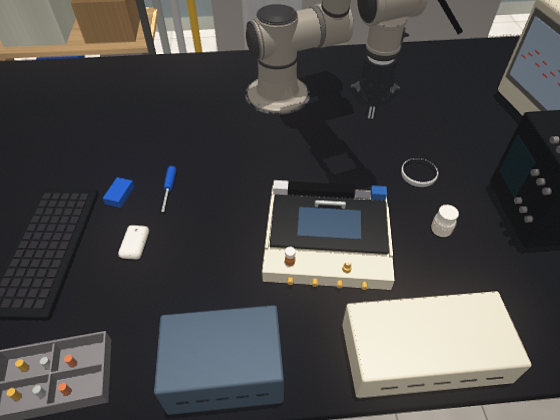

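View pics/w10.png

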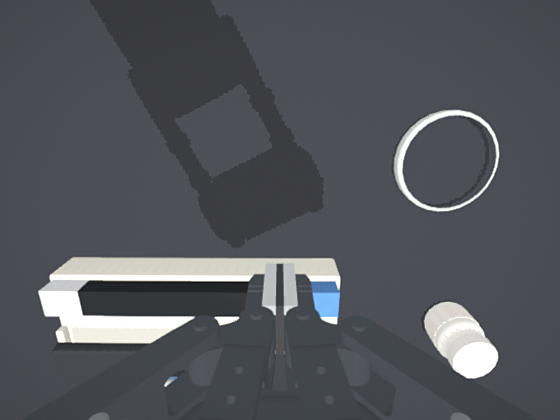

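Nothing loose has changed in the scene image and the arm is clear. One quantitative check of the cover's lift from the handle before handing in.

```bash
python3 -c "
import cv2,numpy as np
for n in('scene0','s10'):
  i=cv2.imread(f'pics/{n}.png')[196:214,312:348].astype(int); k=(i.min(-1)>130);
  r=[(x,np.where(k[:,x])[0]) for x in range(8,30,4)]; print(n,[(x+312,(v.min()+196,v.max()+196) if len(v) else None) for x,v in r])
a=[cv2.resize(cv2.imread(f'pics/{n}.png')[172:252,260:400],None,fx=5,fy=3.6,interpolation=cv2.INTER_CUBIC) for n in('scene0','s10')]
cv2.imwrite('pics/cmp.png',np.vstack(a))
"
```

```text
scene0 [(320, (np.int64(197), np.int64(205))), (324, (np.int64(197), np.int64(206))), (328, (np.int64(197), np.int64(206))), (332, (np.int64(197), np.int64(206))), (336, (np.int64(197), np.int64(206))), (340, (np.int64(198), np.int64(207)))]
s10 [(320, (np.int64(200), np.int64(203))), (324, (np.int64(201), np.int64(203))), (328, (np.int64(201), np.int64(203))), (332, (np.int64(201), np.int64(203))), (336, (np.int64(201), np.int64(204))), (340, (np.int64(201), np.int64(204)))]
```

View pics/cmp.png

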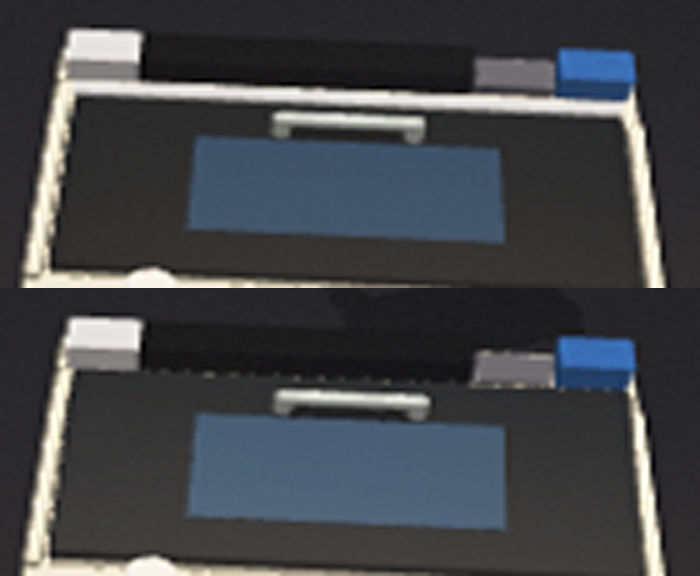

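```bash
python3 - <<'E'
from h import *
im=[cv2.imread('pics/scene0.png'),cv2.imread('pics/s10.png'),arm.read_camera('scene')]
for i in im: print('handle col profile',i[194:212,326:334].mean((1,2)).round().astype(int))
for i in im:
    g=i.astype(int); k=((g[...,0]-g[...,2])>25);k[:, :290]=0;k[:,365:]=0;k[:203]=0;k[250:]=0
    n,l,st,c=cv2.connectedComponentsWithStats(k.astype(np.uint8));j=1+np.argmax(st[1:,4])
    print('screen',cv2.boxPoints(cv2.minAreaRect(np.argwhere(l==j)[:,::-1].astype(np.float32))).round(1).tolist(),st[j])
# rotate screen corners (assumed on cover top) about hinge
c=cam('scene')
u=np.array([.165,.986,0]);v=np.array([.986,-.165,0]);M=np.array([.532,.0985,0])
o=onz(c,[[297,213],[361,215],[360,237],[297,234]],.055)-M;print('screen fixture x,y', (o@v).round(3),(o@u).round(3))
for hx in(.20,.21,.22):
  for a in(0,.05,.08,.105,.136):
    P=[]
    for x,y,z in((.075,0,.080),(.09,.0,.056),(.17,0,.056)):
        dx=x-hx;dz=z-.052; X=hx+dx*np.cos(a)+dz*np.sin(a); Z=.052-dx*np.sin(a)+dz*np.cos(a)
        P.append(M+v*X+u*y+[0,0,Z])
    print(hx,a,proj(c,P)[:,1].round(1))
E
```

```text
handle col profile [ 25  22  37 166 237 230 196 102  34 113 210 225 160  95  38  34  36  60]
handle col profile [ 22  22  28  42  48  44  75 179 229 178 116  53  32  32  62  93  95  95]
handle col profile [ 22  23  27  42  49  44  75 179 228 178 116  53  31  32  62  93  95  95]
screen [[297.20001220703125, 235.10000610351562], [298.70001220703125, 209.3000030517578], [361.5, 213.0], [360.0, 238.8000030517578]] [ 298  210   63   29 1598]
screen [[297.1000061035156, 234.89999389648438], [298.8999938964844, 206.10000610351562], [361.70001220703125, 209.89999389648438], [360.0, 238.6999969482422]] [ 298  207   63   32 1795]
screen [[297.1000061035156, 234.8000030517578], [298.8999938964844, 206.10000610351562], [361.79998779296875, 210.0], [360.0, 238.6999969482422]] [ 298  207   63   32 1798]
screen fixture x,y [0.085 0.08  0.153 0.155] [-0.085  0.084  0.079 -0.082]
0.2 0 [205.8 216.  240.4]
0.2 0.05 [204.7 214.8 240.1]
0.2 0.08 [204.1 214.1 240. ]
0.2 0.105 [203.6 213.5 239.9]
0.2 0.136 [203.  212.8 239.7]
0.21 0 [205.8 216.  240.4]
0.21 0.05 [204.6 214.6 240. ]
0.21 0.08 [203.9 213.9 239.8]
0.21 0.105 [203.3 213.3 239.6]
0.21 0.136 [202.7 212.5 239.4]
0.22 0 [205.8 216.  240.4]
0.22 0.05 [204.4 214.5 239.9]
0.22 0.08 [203.7 213.7 239.6]
0.22 0.105 [203.1 213.  239.4]
0.22 0.136 [202.4 212.2 239.1]
```

The handle moved up 2.8 px and the screen edge 3.2 px. My hinge model predicts 2.8–3.4 and 3.2–3.8 at 0.136 rad, but only 2.2–2.7 and 2.5–3.0 at 0.105 rad. Two successive frames are identical, so the cover is at rest and fully ajar.

```bash
python3 -c "
from cell import arm
print(arm.sign_off())"
```

```text
the job is handed in; nothing more can be done
None
```

The fixture is unlatched and the job is handed in; sign-off gives no verdict, so what follows is from my own checks. With the shut fingertips I touched the blue grounding block at about 12 N. I then pressed the pad until it stopped at about 20 N, lifted straight up and backed off clear. I did not run a fingertip along the rail, because the notch showed in the cameras right beside the blue block.

**Last checks:**
- **Pad:** the final height was about 20 mm below the rail's top, which is the fully pressed position. I judged this from the arm's readings, not from a direct view of the pad.
- **Cover:** the image shift of the handle and screen fits about 0.136 rad (ajar needs more than 0.105), though the margin is under a pixel. Two successive frames were identical, so it is at rest.
- **Loose things:** no change in the scene image around any of the seven.
- **Time:** about 11.5 s of the 64 s were used.

**What disagreed:**
- **Tip height:** contact came with the reported TCP about 33 mm below the block's top. I found each contact by feel and used the block's top as the height reference.
- **First readings:** the first mask for the aluminium end bled into the cream body, so I replaced it with corner picks. The first estimate of the pad's height (54 mm against the stated 58 mm) was only rough.

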